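Clamp the heater block and take its contact temperature

ROBOT

A 6-joint arm with a two-finger parallel gripper is mounted at the origin on the work surface. World frame = base frame: x ahead of the robot, y to its left, z up, the work surface at z = 0. Lengths are in m, angles in rad, forces in N, time in s.
With the tool pointing down it reaches from about 0.35 to 0.975 m from the base axis. Payload 4.9 kg.
Tool frame: the origin (TCP) lies between the finger pads; the fingertips stand 19 mm ahead of it and the grasp point (between the pads) is the TCP; z points along the fingers, y is the direction in which the jaws open and shut (so a half turn about z gives the same grasp; the last joint's range is limited). The gripper opens to 85 mm and grips with 20 to 120 N. Pads are 22 mm wide; open, the fingers measure 114 mm over their backs; the gripper's body (76 mm by 85 mm) begins 54 mm behind the grasp point. The pads swing forward as they close: fully open they stand 13 mm farther back than shut.
Start: joints at [-1.28, 0.053, 1.613, -0, 1.476, -0.119], TCP at [0.249, -0.573, 0.25] pointing down, gripper open.
Joint ranges: [-3.01, 3.01], [-1.01, 2.22], [0.06, 2.58], [-1.02, 4.17], [0.09, 2.62], [-3.14, 3.14]. Speed limits (rad/s): [2.57, 2.57, 3.14, 3.14, 3.14, 3.14].

INTERFACE

Orientations are given as a unit quaternion [w, x, y, z].
In Python, from plant import state, grab_frame, calibration, job_done gives the robot as it stands. The module is installed in compiled form; this text tells all that it offers.
- The arm moves only by the tool servo_tool, never from a script. Its argument "deltas" is a list that holds one entry, the list of rows, each a list of 5 numbers: the finger opening in mm, from 0 to 85.4, then the shift along the world's x, y, z in mm, then the turn about the world's z in units of 6 degrees (1.0 is 6 degrees). A call has 1 to 5 rows; each row is the pose to reach, as a shift and turn from the pose commanded when the call began; what a row does not reach only later rows make up. A row lasts 1/8 s, in which the tool goes at most 62.5 mm and 10.7 degrees, less where a joint would pass 70% of its speed; a pose out of reach is approached as far as the arm can. A call with a gripper value outside its range is refused whole. The fingers move at their own pace and stop on an object; the grip force is fixed at half the most. Time passes only in rows, so rows that repeat a pose let the fingers close. It gives the time, the measured TCP pose, the force and the opening at its end, in the units of the state.
- state(): the state, without advancing time (a new reading comes with each control period).
- grab_frame(name): name is "scene" or "top" or "wrist"; returns the picture (400x640x3 uint8, red, green, blue); there is no depth.
- calibration(name): a dict with "intrinsics" (3x3 intrinsics, pixels), "world_from_camera" (4x4, takes a point from camera to world coordinates). Camera axes: x right, y down, z forward; pixel columns grow to the right and rows downward; lengths in m; the calibration is good to about 2 mm. A picture is of the moment at which its call begins: read the wrist's pose just before it. calibration takes no time and is no camera call; for the wrist camera it gives the pose at the moment of the call.
- job_done(): hands the job in, once; it reports no verdict.
The state is a dict: "time": time; "joint_pos": joint angles; "joint_vel": joint speeds; "joint_efforts": joint torques, N m; "tool_pos": TCP position; "tool_rot": TCP orientation; "contact_force": force on the tool from outside, world axes, zero at the start; "ft_torque": the same for the moment, N m; "gripper_width": opening from 0.0 (shut) to 1.0 (fully open).
Only numpy, scipy, OpenCV 4.12 (cv2) and the standard library are available. Lean on these libraries where they do the work, as an engineer would, in place of code of your own. Each camera call takes 0.05 s, during which the arm holds its last target.

TASK

Check the temperature of the dry block heater: first tighten both orange clamp knobs clockwise all the way to their stops, and after that take the white contact thermometer out of its yellow holder. Hold its copper tip on the red dot of the block's sloping face, square to that face, pressing lightly so that the sprung tip is pushed only part-way in and never bottoms hard, and finish while still holding it there, steady. Leave the tip box, the well plate and the beaker alone.

Things in the scene. Friction and masses are not known exactly. Their poses are not given: they have to be found in the camera images.
- heater: fixed dry block heater: white housing 200 (x) x 280 (y) x 36 mm, origin at the centre of its underside, front = -x. On it an aluminium block 150 wide: level back (heater x 0 to +90, top 62 mm above the table; tube caps to 78 mm high within 40 mm of the middle) and a front apron (x -70 to 0) sloping down to -x at 20 degrees. Clamp knobs at x +45, y +-107.
- spot_mark (a point): the red dot (14 mm across, in a white disc with a black rim 30 mm across) in the middle of the sloping apron, 49 mm above the table, at heater x -35, y 0. Origin on the surface; z axis = outward normal of the sloping face (20 degrees from vertical, leaning towards the heater's -x), x axis up the slope.
- knob_left (a joint): angle of the clamp knob on the heater's +y side (rad): 0 loose, grows as the knob turns clockwise seen from above, end stop at 1.4 = fully tight; starts at 0 to 0.4; it stays where left, friction about 0.06 N m
- knob_left_grip (a point): grip point of that knob, on its vertical turning axis, 93 mm above the table; turns with it. Orange upright bar 44 long (point x) x 14 thick (point y) on a dark disc: its top is 9 mm above this point, the top of the disc (44 mm across) 23 mm below. A steel clamp tongue under it points along point +x, over the block when tight.
- knob_right (a joint): same for the knob on the heater's -y side: clockwise seen from above, end stop at 1.4, starts at 0 to 0.4
- knob_right_grip (a point): grip point of the right knob, same shape and axes as the left one; its tongue also points along the point's +x
- holder: fixed yellow holder block 80 x 80 x 105 mm high with a round socket (27 mm across, 35 mm deep) open at the top; origin at the centre of its underside; the thermometer stands upright in it
- probe_center (a point): grip point on the axis of the loose white contact thermometer (about 0.12 kg): round handle 24 mm across, from 70 mm below to 35 mm above this point, then a steel stem 12 across, 45 long, then the sprung tip. z = along the axis, away from the tip. In the holder this point is 140 mm above the table, 35 mm above the holder's top. Lift straight up 110 mm to clear the holder.
- probe_foot (a point): centre of the flat copper end face (10 mm across) of the sprung tip: 129 mm below the grip point along the axis when not pressed; moves with the tip
- probe_tip (a joint): how far the sprung tip is pushed into the stem (m): 0 = fully out, 0.008 = bottomed; 1 N at the start of the travel plus 0.5 N per mm, so 5 N at the end
- probe: the contact thermometer; origin on its axis at the lower end of the steel stem, 115 mm below the grip point, z up along the axis
- tip_box: bystander: loose pipette tip box 88 x 123 x 90 mm high, blue and pale, origin at the centre of its underside
- well_plate: bystander: loose flat six-well plate 85 x 127 x 20 mm high, origin at the centre of its underside
- beaker: bystander: loose empty glass beaker, 68 mm across, 85 mm high, origin at the centre of its underside
Not all that is in view belongs to the job. Of the things that look like the probe, the smaller one is meant.

How it is judged:
By the outcome, as a careful person would: the job done as asked, in the order asked, and still so for the second after the job is handed in, while the arm keeps its last pose, push and grip.
It also fails if it takes over 58 s, if anything falls off the work surface, if the arm or the gripper's body presses on something with over 40 N, if the wrist force passes 120 N, or if a joint passes its speed limit or range.

## Working session

There is one attempt and no reset: what is moved stays moved. The work goes in short steps, Python scripts to look and compute and a tool call to move; the robot and the scene stay as the last step left them, time stands still between calls to the robot, and variables do not carry over. Pictures are saved under pics/ and viewed, and the job is handed in when it is done.

Besides the shell and the picture viewer there is one more tool, called after ">>>" as name(argument=value, ...), one argument or row to a line, values as JSON. servo_tool: Moves the arm, as the interface text tells. Its arguments: {"type":"object","properties":{"deltas":{"type":"array","items":{"type":"array","items":{"type":"array","items":{"type":"number"}}}}},"required":["deltas"]}

```bash
mkdir -p pics; cat > h.py <<'E'
import numpy as np, cv2
from plant import state, grab_frame, calibration, job_done
def save(im,n): cv2.imwrite('pics/'+n+'.png',cv2.cvtColor(im,cv2.COLOR_RGB2BGR))
def ray(c,u,v):
    K=np.array(c['intrinsics']);T=np.array(c['world_from_camera'])
    d=T[:3,:3]@np.linalg.inv(K)@np.array([u,v,1.]);return T[:3,3],d
def atz(c,u,v,z):
    o,d=ray(c,u,v);return o+d*(z-o[2])/d[2]
def proj(c,P):
    K=np.array(c['intrinsics']);T=np.array(c['world_from_camera'])
    p=np.linalg.inv(T)@np.append(P,1);q=K@p[:3];return q[:2]/q[2]
E
python3 - <<'E'
from h import *
import pickle
s=state();print({k:np.round(v,3) for k,v in s.items()})
for n in ['scene','top','wrist']:
    c=calibration(n);im=grab_frame(n);save(im,n+'0');pickle.dump((c,im),open(n+'0.pkl','wb'))
    print(n,np.round(c['intrinsics'],1).tolist(),np.round(c['world_from_camera'],3).tolist())
E
```

```text
{'time': np.float64(0.0), 'joint_pos': array([-1.28 ,  0.053,  1.614,  0.   ,  1.476, -0.119]), 'joint_vel': array([ 0.003, -0.002, -0.001,  0.   , -0.001,  0.001]), 'joint_efforts': array([ 2.0000e-03, -3.9369e+01, -3.7017e+01, -0.0000e+00,  7.0000e-03,
        0.0000e+00]), 'tool_pos': array([ 0.249, -0.573,  0.249]), 'tool_rot': array([-0.001,  0.979,  0.203, -0.   ]), 'contact_force': array([-0.357,  0.064, -0.435]), 'ft_torque': array([ 0.003,  0.001, -0.032]), 'gripper_width': np.float64(1.002)}
scene [[376.5, 0.0, 323.1], [0.0, 376.5, 201.2], [0.0, 0.0, 1.0]] [[0.709, 0.461, -0.534, 1.064], [0.706, -0.469, 0.531, -0.499], [-0.005, -0.753, -0.658, 0.744], [0.0, 0.0, 0.0, 1.0]]
top [[464.0, 0.0, 321.9], [0.0, 464.0, 198.9], [0.0, 0.0, 1.0]] [[-0.002, -0.994, 0.109, 0.419], [-1.0, 0.001, -0.011, 0.012], [0.01, -0.109, -0.994, 1.37], [0.0, 0.0, 0.0, 1.0]]
wrist [[279.8, 0.0, 317.2], [0.0, 279.8, 193.4], [0.0, 0.0, 1.0]] [[0.398, -0.878, -0.266, 0.317], [-0.918, -0.381, -0.112, -0.544], [-0.003, 0.289, -0.957, 0.372], [0.0, 0.0, 0.0, 1.0]]
```

View pics/scene0.png

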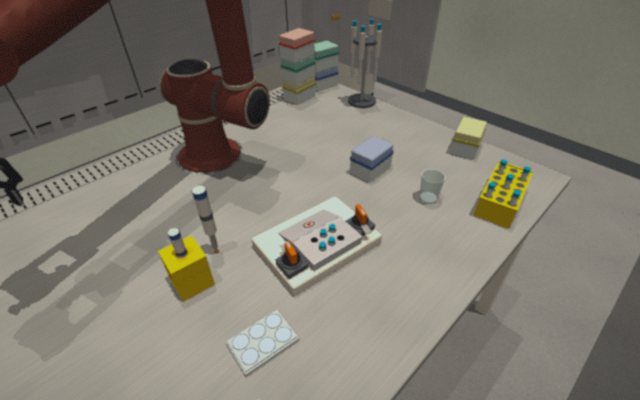

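View pics/top0.png

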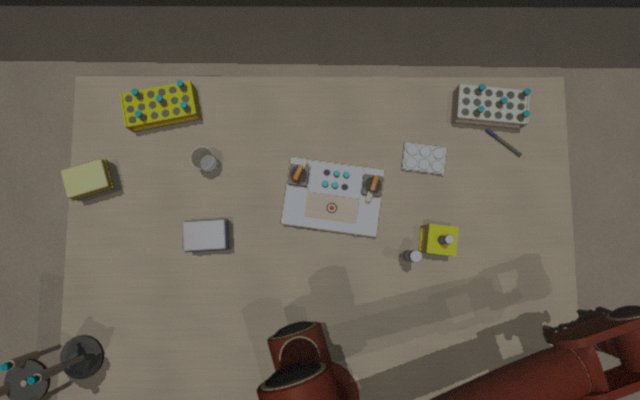

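View pics/wrist0.png

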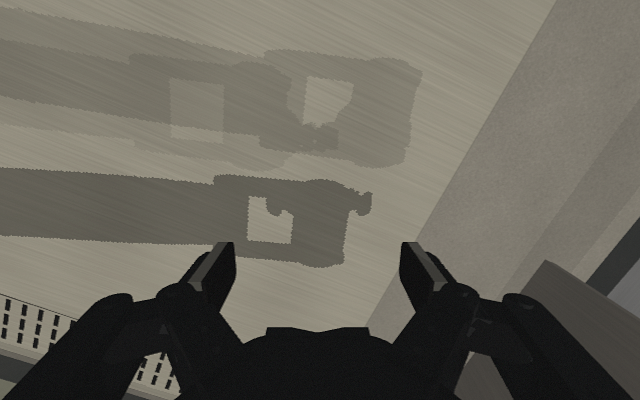

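```bash
python3 - <<'E'
from h import *
import pickle
c,im=pickle.load(open('top0.pkl','rb'))
a=cv2.resize(im[145:275,270:470],None,fx=4,fy=4,interpolation=cv2.INTER_CUBIC);save(a,'topcrop')
c,im=pickle.load(open('scene0.pkl','rb'))
a=cv2.resize(im[170:310,150:400],None,fx=3.2,fy=3.2,interpolation=cv2.INTER_CUBIC);save(a,'scenecrop')
E
```

```text
(no output)
```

View pics/topcrop.png

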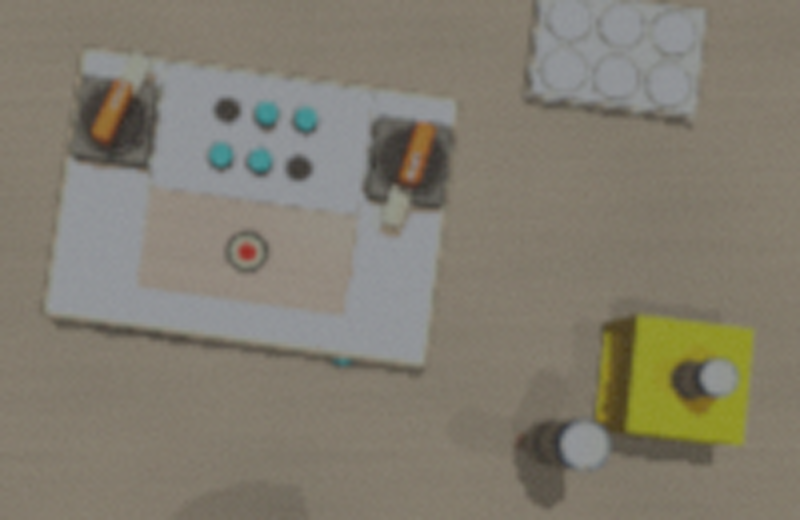

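View pics/scenecrop.png

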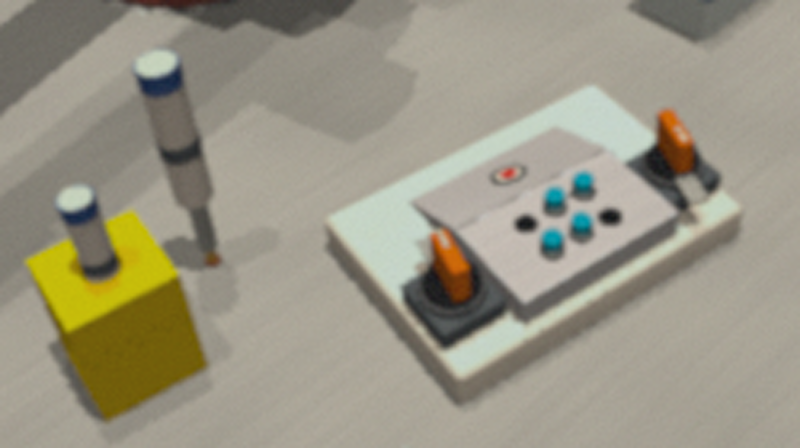

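```bash
cat > fit.py <<'E'
from h import *
import pickle
from scipy.optimize import least_squares
ct,_=pickle.load(open('top0.pkl','rb'));cs,_=pickle.load(open('scene0.pkl','rb'))
T=lambda u,v:(u/4+270-.375,v/4+145-.375)
S=lambda u,v:(u/3.2+150-.34,v/3.2+170-.34)
# heater-local point, cam, pixel
obs=[((.1,.14,.036),ct,T(85,50)),((.1,-.14,.036),ct,T(456,99)),((-.1,.14,.036),ct,T(46,316)),((-.1,-.14,.036),ct,T(424,362)),
((-.035,0,.049),ct,T(247,252)),((-.035,0,.049),cs,S(509,174)),
((.045,.107,.102),ct,T(113,110)),((.045,-.107,.102),ct,T(418,153)),
((-.1,-.14,.036),cs,S(328,221)),((.1,-.14,.036),cs,S(462,375)),((.1,.14,.036),cs,S(741,208)),((-.1,.14,.036),cs,S(595,87))]
def w(p,l):
    x,y,a=p;c,s=np.cos(a),np.sin(a);return np.array([x+c*l[0]-s*l[1],y+s*l[0]+c*l[1],l[2]])
f=lambda p:np.concatenate([proj(c,w(p,l))-q for l,c,q in obs])
r=least_squares(f,[.4,0,0],loss='soft_l1')
print(r.x,np.degrees(r.x[2]));print(np.round(f(r.x).reshape(-1,2),1).tolist())
for n,l in dict(spot=(-.035,0,.049),kl=(.045,.107,.093),kr=(.045,-.107,.093)).items(): print(n,w(r.x,l).round(4))
# knob bars (ends at top z=.102)
for n,a,b in (('L',(96,136),(130,86)),('R',(406,180),(428,126))):
    A=atz(ct,*T(*a),.102);B=atz(ct,*T(*b),.102);d=B-A;print(n,(A+B)/2,np.linalg.norm(d),'bar dir deg',np.degrees(np.arctan2(d[1],d[0])))
for n,p,z in (('Ltongue',(137,70),.065),('Rtongue',(395,212),.065)): print(n,atz(ct,*T(*p),z))
print('cap top',atz(ct,*T(718,377),.175), 'decoy', atz(ct,*T(584,443),.22))
# scene cap
print('scene cap',atz(cs,*S(76,195),.175))
for z,p in ((.105,(637,316)),(.105,(752,329)),(.105,(742,443)),(.105,(622,430))): print('hold',atz(ct,*T(*p),z).round(3))
E
python3 fit.py
```

```text
[ 0.57409602 -0.03399699 -0.13749477] -7.877869988626877
[[-1.0, -1.2], [1.4, -0.5], [-1.1, 0.1], [1.0, 1.8], [0.1, -0.0], [0.3, 0.4], [-0.3, -0.0], [0.1, -0.3], [-1.8, -1.5], [-0.4, 1.6], [2.1, -0.8], [-0.4, -2.3]]
spot [ 0.5394 -0.0292  0.049 ]
kl [0.6333 0.0658 0.093 ]
kr [ 0.604  -0.1462  0.093 ]
L [0.63258029 0.06484171 0.102     ] 0.0420718269621141 bar dir deg -33.749261952781794
R [ 0.60310613 -0.14513759  0.102     ] 0.040823009771384734 bar dir deg -22.71338657988776
Ltongue [0.66837977 0.04938833 0.065     ]
Rtongue [ 0.56624972 -0.13349864  0.065     ]
cap top [ 0.44678078 -0.32787609  0.175     ] decoy [ 0.40536764 -0.23092418  0.22      ]
scene cap [ 0.44377944 -0.32854379  0.175     ]
hold [ 0.49  -0.294  0.105]
hold [ 0.481 -0.372  0.105]
hold [ 0.404 -0.363  0.105]
hold [ 0.413 -0.281  0.105]
```

>>> servo_tool(
  deltas=[
    [[60,25,45,20,1.6],[60,55,95,40,3.2],[60,85,145,50,4.8],[60,115,195,50,6.4],[60,145,245,50,8]],
  ],
)

```text
time: 0.78
tool_pos: [0.3946, -0.3265, 0.3003]
tool_rot: [0.0, 0.81, 0.586, 0.0]
contact_force: [0.4, -0.5, 0.4]
gripper_width: 0.699
```

>>> servo_tool(
  deltas=[
    [[45,29,49,0,1.6],[45,58,98,0,3.2],[45,87,147,0,4.8],[45,116,196,0,6.4],[45,145,245,0,8]],
  ],
)

```text
time: 1.4
tool_pos: [0.5396, -0.0814, 0.3001]
tool_rot: [0.0, 0.502, 0.865, -0.0]
contact_force: [0.9, -0.4, -0.7]
gripper_width: 0.527
```

>>> servo_tool(
  deltas=[
    [[45,29,49,-20,1.6],[45,58,98,-40,3.2],[45,87,140,-60,4.5],[45,94,147,-80,4.5],[45,94,147,-100,4.5]],
  ],
)

```text
time: 2.02
tool_pos: [0.6328, 0.0638, 0.1988]
tool_rot: [-0.0, 0.288, 0.957, -0.0]
contact_force: [-0.2, 0.1, -0.1]
gripper_width: 0.527
```

```bash
python3 - <<'E'
from h import *
c=calibration('wrist');im=grab_frame('wrist');save(im,'w1');print(state()['tool_pos'])
print(proj(c,[.6333,.0658,.102]),np.array(c['world_from_camera']).round(3))
E
```

```text
[0.63089523 0.06306515 0.19526348]
[319.76566167 201.15878881] [[ 0.553  0.798  0.24   0.572]
 [ 0.833 -0.53  -0.16   0.104]
 [-0.     0.288 -0.958  0.321]
 [ 0.     0.     0.     1.   ]]
```

View pics/w1.png

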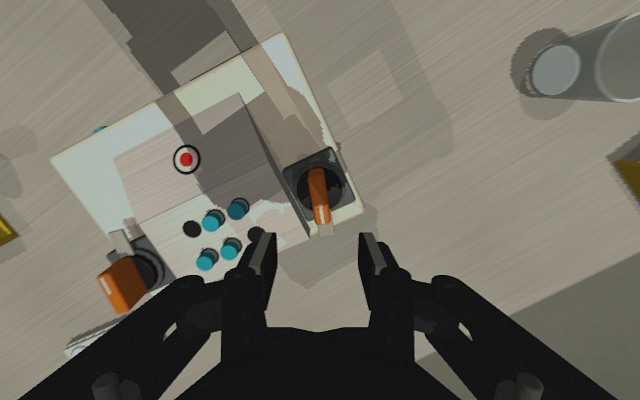

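```bash
python3 - <<'E'
from h import *
im=cv2.imread('pics/w1.png');save(cv2.resize(im[130:250,260:380,::-1],None,fx=5,fy=5,interpolation=cv2.INTER_CUBIC),'w1c')
E
```

```text
(no output)
```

View pics/w1c.png

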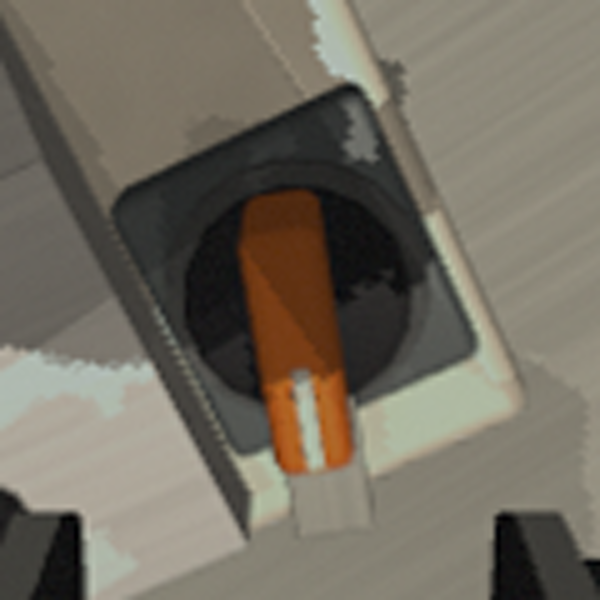

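```bash
python3 - <<'E'
from h import *
c=calibration('wrist')
A=atz(c,316.7,177.5,.102);B=atz(c,322.7,223.3,.102);d=B-A
print(A,B,(A+B)/2,np.linalg.norm(d),np.degrees(np.arctan2(d[1],d[0])));print(state()['tool_pos'],state()['time'])
E
```

```text
[0.61211741 0.07457129 0.102     ] [0.64738735 0.05707324 0.102     ] [0.62975238 0.06582226 0.102     ] 0.039371944453156144 -26.386837307076227
[0.63089523 0.06306515 0.19526348] 2.075
```

>>> servo_tool(
  deltas=[
    [[45,0,1,-40,0.5],[45,0,1,-80,1.1],[45,0,1,-104,1.1],[45,0,1,-104,1.1],[0,0,1,-104,1.1]],
  ],
)

```text
time: 2.7
tool_pos: [0.6337, 0.0639, 0.098]
tool_rot: [0.001, 0.233, 0.972, 0.0]
contact_force: [0.4, -0.0, -0.6]
gripper_width: 0.328
```

>>> servo_tool(
  deltas=[
    [[0,0,0,0,0],[0,0,0,0,0],[0,0,0,0,0],[0,0,0,0,0]],
  ],
)

```text
time: 3.2
tool_pos: [0.6346, 0.0647, 0.0988]
tool_rot: [0.002, 0.233, 0.973, 0.0]
contact_force: [-0.3, 0.5, 5.5]
gripper_width: 0.153
```

```bash
python3 - <<'E'
from h import *
s=state();im=grab_frame('wrist');save(im,'w2');print({k:np.round(s[k],3) for k in ('tool_pos','tool_rot','contact_force','ft_torque','gripper_width')})
E
```

```text
{'tool_pos': array([0.635, 0.065, 0.099]), 'tool_rot': array([0.002, 0.233, 0.973, 0.   ]), 'contact_force': array([-0.274,  0.549,  5.487]), 'ft_torque': array([-0.022,  0.077, -0.008]), 'gripper_width': np.float64(0.153)}
```

View pics/w2.png

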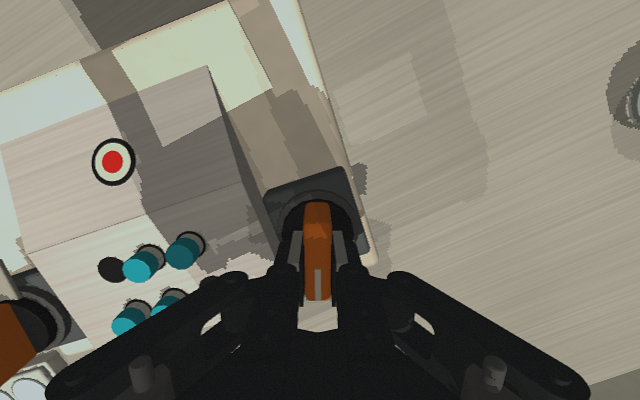

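>>> servo_tool(
  deltas=[
    [[0,-1,0,2,-1.5],[0,-1,0,2,-3.2],[0,-1,0,2,-4.9],[0,-1,0,2,-6.6],[0,-1,0,2,-8.3]],
  ],
)

```text
time: 3.88
tool_pos: [0.6338, 0.0643, 0.0989]
tool_rot: [0.002, 0.623, 0.782, 0.001]
contact_force: [6.3, -0.9, -2.3]
gripper_width: 0.153
```

>>> servo_tool(
  deltas=[
    [[0,0,0,0,-1.0],[0,0,0,0,-2],[0,0,0,0,-2.5],[0,0,0,0,-2.5]],
  ],
)

```text
time: 4.38
tool_pos: [0.6336, 0.0643, 0.0989]
tool_rot: [0.002, 0.718, 0.696, 0.001]
contact_force: [5.5, -0.9, -1.8]
gripper_width: 0.15
```

```bash
cat > st.py <<'E'
from h import *
s=state();q=s['tool_rot'];print({k:np.round(s[k],4) for k in ('time','tool_pos','contact_force','ft_torque','gripper_width')},'yaw',np.degrees(2*np.arctan2(q[2],q[1])).round(2),'j6',s['joint_pos'][5].round(3),s['joint_efforts'][5].round(3))
E
python3 st.py
```

```text
{'time': np.float64(4.375), 'tool_pos': array([0.6336, 0.0643, 0.0989]), 'contact_force': array([ 5.4728, -0.8645, -1.8365]), 'ft_torque': array([-0.2066, -0.8091, -0.0461]), 'gripper_width': np.float64(0.1496)} yaw 88.26 j6 0.016 0.005
```

>>> servo_tool(
  deltas=[
    [[0,0,0,0,-0.8],[0,0,0,0,-1.4],[0,0,0,0,-1.4]],
  ],
)

```text
time: 4.75
tool_pos: [0.6335, 0.0643, 0.0989]
tool_rot: [0.002, 0.766, 0.643, 0.001]
contact_force: [5.4, -1.6, -1.3]
gripper_width: 0.149
```

```bash
python3 st.py
```

```text
{'time': np.float64(4.75), 'tool_pos': array([0.6335, 0.0643, 0.0989]), 'contact_force': array([ 5.4123, -1.573 , -1.2924]), 'ft_torque': array([-0.1679, -0.7923,  0.8167]), 'gripper_width': np.float64(0.1493)} yaw 80.02 j6 0.16 0.912
```

>>> servo_tool(
  deltas=[
    [[45,0,0,0,0.3],[45,0,0,0,0.3],[45,0,0,0,0.3],[45,0,0,40,0.3],[45,-3,-20,90,1.8]],
  ],
)

```text
time: 5.38
tool_pos: [0.6277, 0.0455, 0.1874]
tool_rot: [-0.002, 0.701, 0.713, -0.001]
contact_force: [1.0, 0.2, 0.2]
gripper_width: 0.527
```

>>> servo_tool(
  deltas=[
    [[45,-8,-50,10,1.7],[45,-16,-100,10,3.4],[45,-24,-150,10,5.1],[45,-26,-190,10,6.8],[45,-26,-190,10,8.5]],
  ],
)

```text
time: 6.0
tool_pos: [0.6025, -0.1481, 0.1984]
tool_rot: [0.0, 0.327, 0.945, -0.0]
contact_force: [0.2, 0.5, -0.0]
gripper_width: 0.524
```

>>> servo_tool(
  deltas=[
    [[45,0,0,0,1.5],[45,0,0,0,2]],
  ],
)

```text
time: 6.25
tool_pos: [0.6028, -0.1454, 0.1982]
tool_rot: [-0.0, 0.227, 0.974, 0.0]
contact_force: [0.6, 0.1, 0.7]
gripper_width: 0.526
```

```bash
python3 st.py; python3 - <<'E'
from h import *
import pickle
c=calibration('wrist');im=grab_frame('wrist');save(im,'w3');pickle.dump((c,im),open('w3.pkl','wb'))
save(cv2.resize(im[120:320,160:400],None,fx=3,fy=3,interpolation=cv2.INTER_CUBIC),'w3c')
E
```

```text
{'time': np.float64(6.25), 'tool_pos': array([ 0.6028, -0.1454,  0.1982]), 'contact_force': array([0.6144, 0.0617, 0.6824]), 'ft_torque': array([ 0.0155, -0.0314, -0.0148]), 'gripper_width': np.float64(0.5264)} yaw 153.78 j6 -1.47 0.192
```

View pics/w3.png

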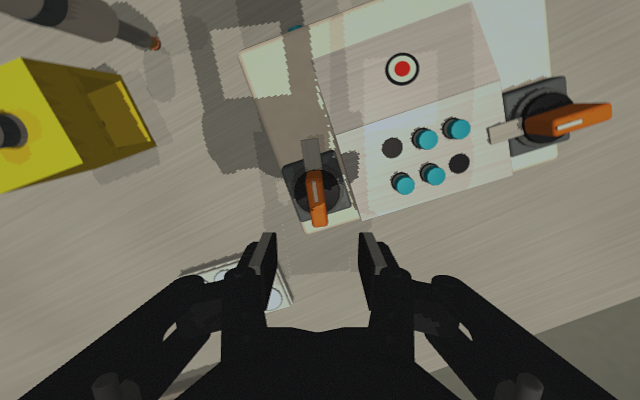

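```bash
python3 - <<'E'
from h import *
import pickle
c,im=pickle.load(open('w3.pkl','rb'))
a=cv2.resize(im[130:250,260:380],None,fx=4.5,fy=4.5,interpolation=cv2.INTER_CUBIC);b=cv2.resize(im[80:170,480:620],None,fx=4,fy=4,interpolation=cv2.INTER_CUBIC)
save(a,'w3a');save(b,'w3b')
E
```

```text
(no output)
```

View pics/w3a.png

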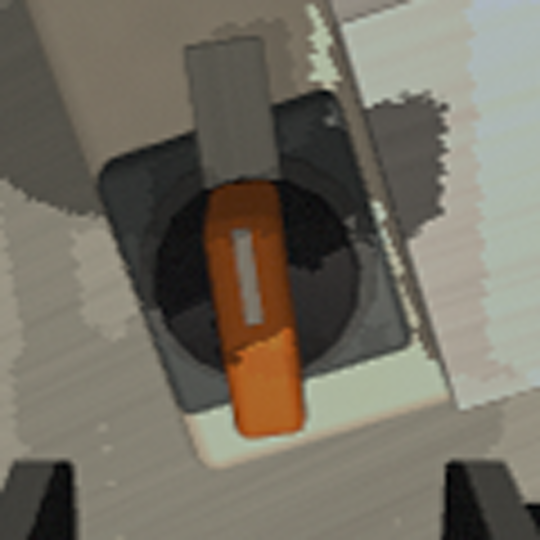

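View pics/w3b.png

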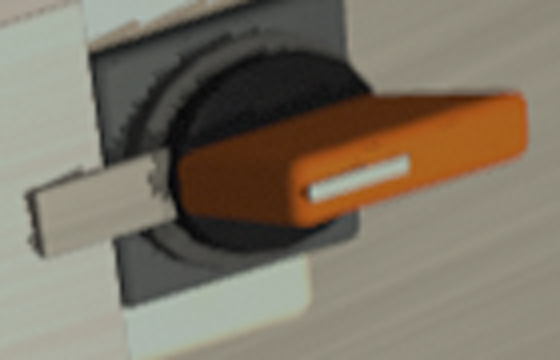

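```bash
python3 - <<'E'
from h import *
import pickle
c,im=pickle.load(open('w3.pkl','rb'))
for a,b in (((313.7,180.1),(319.9,225.5)),((554.4,127.9),(611.2,111.9))):
    A=atz(c,*a,.102);B=atz(c,*b,.102);d=B-A
    print((A+B)/2,np.linalg.norm(d),np.degrees(np.arctan2(d[1],d[0])))
p=atz(c,402,69,.049);print('spot',p)
E
```

```text
[ 0.60351692 -0.14619238  0.102     ] 0.03984302008334174 -18.924287258516824
[0.6328565  0.06362751 0.102     ] 0.04150273172483671 80.12512360557093
spot [ 0.53967804 -0.02974266  0.049     ]
```

>>> servo_tool(
  deltas=[
    [[45,0,-1,-40,0.6],[45,0,-1,-80,1.2],[45,0,-1,-100,1.2],[20,0,-1,-100,1.2],[0,0,-1,-100,1.2]],
  ],
)

```text
time: 6.92
tool_pos: [0.6038, -0.1466, 0.0999]
tool_rot: [0.001, 0.166, 0.986, -0.0]
contact_force: [0.9, -0.4, -4.4]
gripper_width: 0.149
```

>>> servo_tool(
  deltas=[
    [[0,0,0,0,0],[0,0,0,0,0],[0,0,0,0,0],[0,0,0,0,0]],
  ],
)

```text
time: 7.42
tool_pos: [0.6038, -0.1466, 0.0998]
tool_rot: [0.001, 0.166, 0.986, -0.0]
contact_force: [-2.9, -0.1, 5.6]
gripper_width: 0.142
```

```bash
python3 st.py
```

```text
{'time': np.float64(7.425), 'tool_pos': array([ 0.6038, -0.1466,  0.0998]), 'contact_force': array([-2.8826, -0.0971,  5.5511]), 'ft_torque': array([ 0.0334,  0.2424, -0.0496]), 'gripper_width': np.float64(0.1419)} yaw 160.87 j6 -1.595 -0.06
```

Turn clockwise about 80°.

>>> servo_tool(
  deltas=[
    [[0,0,0,1,-1.5],[0,0,0,1,-3.2],[0,0,0,1,-4.9],[0,0,0,1,-6.6],[0,0,0,1,-8.3]],
  ],
)

```text
time: 8.05
tool_pos: [0.6038, -0.1465, 0.0998]
tool_rot: [0.001, 0.568, 0.823, 0.0]
contact_force: [1.3, -0.3, 0.6]
gripper_width: 0.146
```

>>> servo_tool(
  deltas=[
    [[0,0,0,0,-1.5],[0,0,0,0,-3],[0,0,0,0,-4],[0,0,0,0,-4]],
  ],
)

```text
time: 8.55
tool_pos: [0.6039, -0.1466, 0.0998]
tool_rot: [0.001, 0.725, 0.689, 0.001]
contact_force: [1.8, -0.6, 1.0]
gripper_width: 0.146
```

```bash
python3 st.py
```

```text
{'time': np.float64(8.55), 'tool_pos': array([ 0.6039, -0.1466,  0.0998]), 'contact_force': array([ 1.8314, -0.5577,  0.9867]), 'ft_torque': array([-0.2355, -0.415 , -0.0458]), 'gripper_width': np.float64(0.1458)} yaw 87.15 j6 -0.308 0.146
```

>>> servo_tool(
  deltas=[
    [[0,0,0,0,-0.8],[0,0,0,0,-1.2],[0,0,0,0,-1.2]],
  ],
)

```text
time: 8.93
tool_pos: [0.6039, -0.1465, 0.0998]
tool_rot: [0.001, 0.765, 0.644, 0.0]
contact_force: [2.9, -1.4, -0.3]
gripper_width: 0.15
```

```bash
python3 st.py
```

```text
{'time': np.float64(8.925), 'tool_pos': array([ 0.6039, -0.1465,  0.0998]), 'contact_force': array([ 2.9174, -1.3841, -0.3345]), 'ft_torque': array([-0.3393, -0.5408,  0.942 ]), 'gripper_width': np.float64(0.1503)} yaw 80.13 j6 -0.185 1.018
```

>>> servo_tool(
  deltas=[
    [[45,0,0,0,0],[45,0,0,0,0],[45,0,0,0,0],[45,0,0,50,0],[45,-30,20,100,0]],
  ],
)

```text
time: 9.55
tool_pos: [0.5731, -0.1267, 0.2]
tool_rot: [-0.001, 0.767, 0.642, -0.0]
contact_force: [0.1, 0.4, 1.7]
gripper_width: 0.524
```

>>> servo_tool(
  deltas=[
    [[45,-25,30,45,0],[45,-50,60,90,0],[45,-60,80,110,0],[45,-60,80,110,0]],
  ],
)

```text
time: 10.05
tool_pos: [0.5134, -0.0455, 0.312]
tool_rot: [0.002, 0.766, 0.643, 0.002]
contact_force: [-0.3, -0.2, 0.1]
gripper_width: 0.529
```

```bash
python3 st.py; python3 - <<'E'
from h import *
import pickle
c=calibration('wrist');im=grab_frame('wrist');save(im,'w4');pickle.dump((c,im),open('w4.pkl','wb'))
E
```

```text
{'time': np.float64(10.05), 'tool_pos': array([ 0.5134, -0.0455,  0.312 ]), 'contact_force': array([-0.2672, -0.2455,  0.1181]), 'ft_torque': array([-0.014 , -0.0676,  0.0478]), 'gripper_width': np.float64(0.5292)} yaw 79.98 j6 -0.058 0.062
```

View pics/w4.png

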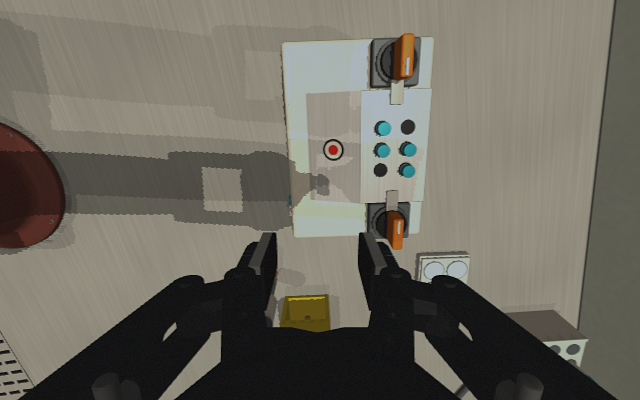

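```bash
python3 - <<'E'
from h import *
import pickle
c,im=pickle.load(open('w4.pkl','rb'))
a=cv2.resize(im[25:115,355:445],None,fx=6,fy=6,interpolation=cv2.INTER_CUBIC);b=cv2.resize(im[180:260,355:425],None,fx=6,fy=6,interpolation=cv2.INTER_CUBIC)
b=cv2.copyMakeBorder(b,0,60,0,0,cv2.BORDER_CONSTANT)[:540]
save(np.hstack([a[:480],b[:480]]),'w4k')
hsv=cv2.cvtColor(im,cv2.COLOR_RGB2HSV)
m=((hsv[...,0]<16)&(hsv[...,1]>170)&(hsv[...,2]>150)).astype(np.uint8)
n,l,st,ce=cv2.connectedComponentsWithStats(m)
for i in range(1,n):
    if st[i,4]>60:
        p=np.argwhere(l==i)[:,::-1].astype(float);print(st[i],ce[i])
# red dot, cyan tubes for heater yaw
m=((hsv[...,0]>84)&(hsv[...,0]<100)&(hsv[...,1]>120)).astype(np.uint8)
n,l,st,ce=cv2.connectedComponentsWithStats(m);print([ce[i] for i in range(1,n) if st[i,4]>30])
E
```

```text
[401  34  13  43 143] [407.46853147  55.81818182]
[329 145   8  10  63] [332.58730159 149.6031746 ]
[393 220  10  29 194] [397.49484536 235.97938144]
[array([383.44137931, 128.28965517]), array([408.76595745, 149.31914894]), array([382.51094891, 150.27737226]), array([407.54135338, 170.57894737])]
```

View pics/w4k.png

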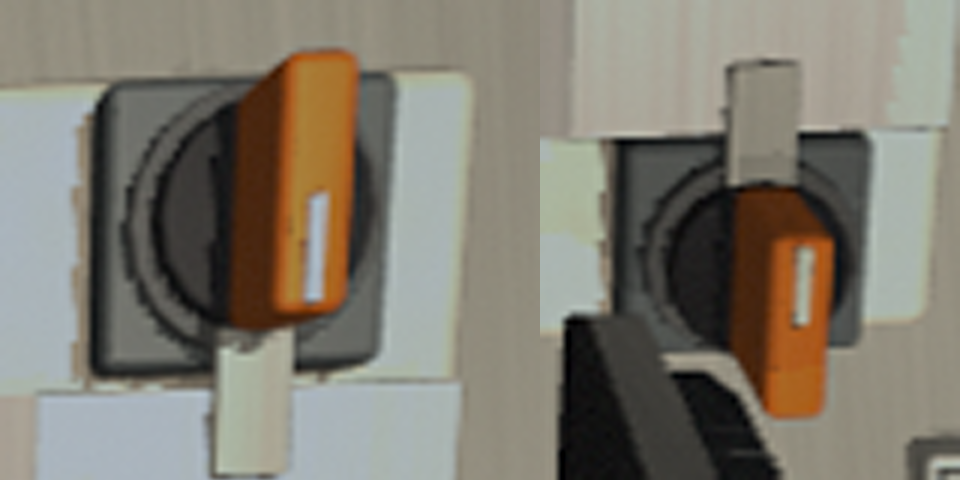

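```bash
python3 - <<'E'
from h import *
import pickle
c,im=pickle.load(open('w4.pkl','rb'))
L=lambda u,v:(u/6+355,v/6+25); R=lambda u,v:((u-540)/6+355,v/6+180)
def ang(a,b,z):
    d=atz(c,*b,z)-atz(c,*a,z);return np.degrees(np.arctan2(-d[1],-d[0])).round(2)
print('Lbar',ang(L(358,65),L(348,300),.102),ang(L(292,65),L(276,305),.102))
print('Ltongue',ang(L(290,330),L(285,470),.062), ang(L(218,345),L(212,470),.062))
print('Lplate',ang(L(398,80),L(380,350),.04),ang(L(110,90),L(94,360),.04))
print('Rbar',ang(R(775,240),R(765,412),.102),ang(R(832,245),R(823,405),.102),'Rt',ang(R(800,65),R(797,185),.065),ang(R(732,70),R(729,180),.065))
print('Rplate',ang(R(870,140),R(860,345),.04))
print('tubes',ang((383.44,128.29),(382.51,150.28),.078),ang((408.77,149.32),(407.54,170.58),.078))
print('spot',atz(c,332.6,149.6,.049))
E
```

```text
Lbar 82.96 80.76
Ltongue 82.82 81.36
Lplate 81.81 79.45
Rbar 81.38 82.04 Rt 83.34 82.55
Rplate 82.76
tubes 81.36 82.01
spot [ 0.5390186  -0.02954568  0.049     ]
```

>>> servo_tool(
  deltas=[
    [[45,-14,-56,0,-1.7],[45,-28,-112,0,-3.4],[45,-42,-168,0,-5.1],[45,-56,-224,0,-6.8],[45,-70,-280,0,-8.5]],
  ],
)

```text
time: 10.72
tool_pos: [0.4416, -0.3286, 0.3068]
tool_rot: [-0.001, 0.969, 0.246, -0.001]
contact_force: [1.3, -0.9, 1.1]
gripper_width: 0.528
```

>>> servo_tool(
  deltas=[
    [[45,0,0,0,-1.7],[45,0,0,0,-3.4],[45,0,0,0,-5.1],[45,0,0,0,-6.2],[45,0,0,0,-6.2]],
  ],
)

```text
time: 11.35
tool_pos: [0.4424, -0.3267, 0.3069]
tool_rot: [-0.001, 0.997, -0.072, -0.001]
contact_force: [-0.2, 0.6, 0.1]
gripper_width: 0.525
```

```bash
python3 st.py; python3 - <<'E'
from h import *
import pickle
c=calibration('wrist');im=grab_frame('wrist');save(im,'w5');pickle.dump((c,im),open('w5.pkl','wb'))
E
```

```text
{'time': np.float64(11.35), 'tool_pos': array([ 0.4424, -0.3267,  0.3069]), 'contact_force': array([-0.1689,  0.6413,  0.0842]), 'ft_torque': array([-0.0716,  0.0182, -0.0461]), 'gripper_width': np.float64(0.5246)} yaw -8.3 j6 0.944 0.234
```

View pics/w5.png

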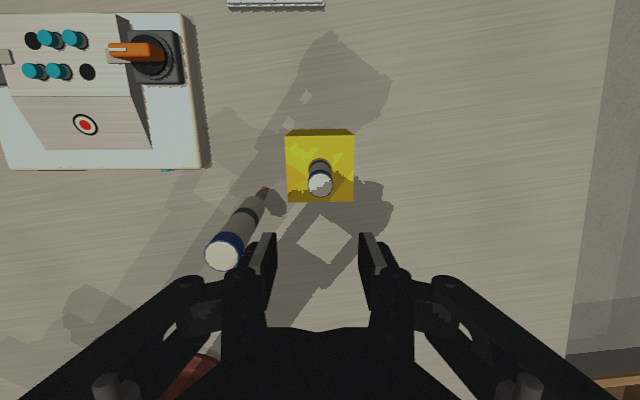

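```bash
python3 - <<'E'
from h import *
import pickle
c,im=pickle.load(open('w5.pkl','rb'))
b=atz(c,266,190,0);print('decoy base',b)
for z in (.18,.2,.22,.24,.26): print(z,atz(c,222,253,z))
print('cap',atz(c,320,185.5,.175), proj(c,[.4453,-.328,.175]))
a=cv2.resize(im[120:280,200:360],None,fx=3.5,fy=3.5);save(a,'w5c')
E
```

```text
decoy base [ 0.4035879  -0.23746369  0.        ]
0.18 [ 0.3927281  -0.22321206  0.18      ]
0.2 [ 0.40259816 -0.23242087  0.2       ]
0.22 [ 0.41246822 -0.24162968  0.22      ]
0.24 [ 0.42233828 -0.25083848  0.24      ]
0.26 [ 0.43220833 -0.26004729  0.26      ]
cap [ 0.44627784 -0.32962801  0.175     ] [318.43812021 186.73101264]
```

View pics/w5c.png

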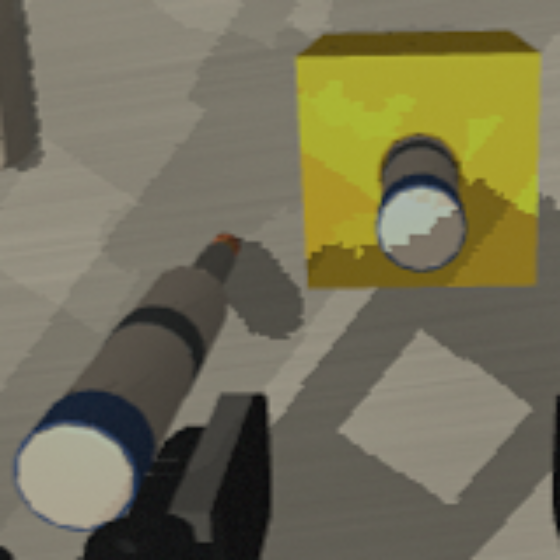

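>>> servo_tool(
  deltas=[
    [[45,3,-2,-50,0],[45,3,-2,-100,0],[45,3,-2,-140,0],[45,3,-2,-167,0],[45,3,-2,-167,0]],
  ],
)

```text
time: 12.02
tool_pos: [0.4442, -0.3269, 0.1387]
tool_rot: [-0.002, 0.997, -0.072, -0.003]
contact_force: [0.4, 0.4, -0.6]
gripper_width: 0.526
```

>>> servo_tool(
  deltas=[
    [[20,0,0,0,0],[10,0,0,0,0],[0,0,0,0,0],[0,0,0,0,0],[0,0,0,0,0]],
  ],
)

```text
time: 12.65
tool_pos: [0.4467, -0.3289, 0.1439]
tool_rot: [0.001, 0.997, -0.073, 0.001]
contact_force: [-0.5, 0.2, 5.2]
gripper_width: 0.262
```

```bash
python3 st.py; python3 - <<'E'
from h import *
im=grab_frame('wrist');save(im,'w6')
E
```

```text
{'time': np.float64(12.65), 'tool_pos': array([ 0.4467, -0.3289,  0.1439]), 'contact_force': array([-0.4516,  0.1783,  5.2243]), 'ft_torque': array([ 0.0125, -0.0384, -0.0185]), 'gripper_width': np.float64(0.2623)} yaw -8.32 j6 0.947 0.002
```

View pics/w6.png

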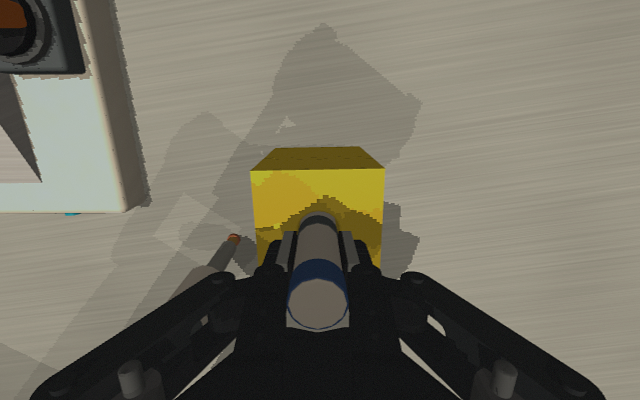

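>>> servo_tool(
  deltas=[
    [[0,0,0,15,0],[0,0,0,30,0],[0,0,0,45,0],[0,0,0,60,0],[0,0,0,60,0]],
  ],
)

```text
time: 13.32
tool_pos: [0.4467, -0.3288, 0.2045]
tool_rot: [0.001, 0.997, -0.073, 0.001]
contact_force: [-0.2, 0.2, -1.0]
gripper_width: 0.268
```

>>> servo_tool(
  deltas=[
    [[0,-4,0.6,0,0],[0,-8,1.1,0,0],[0,-12,1.7,0,0],[0,-16,2.3,0,0],[0,-20,2.8,0,0]],
  ],
)

```text
time: 13.95
tool_pos: [0.4265, -0.3255, 0.2023]
tool_rot: [0.0, 0.997, -0.073, 0.001]
contact_force: [6.2, -1.2, -2.0]
gripper_width: 0.263
```

```bash
python3 st.py; python3 - <<'E'
from h import *
im=grab_frame('scene');save(cv2.resize(im[120:320,100:340],None,fx=3,fy=3,interpolation=cv2.INTER_CUBIC),'s7')
E
```

```text
{'time': np.float64(13.95), 'tool_pos': array([ 0.4265, -0.3255,  0.2023]), 'contact_force': array([ 6.1762, -1.1556, -2.0295]), 'ft_torque': array([-0.2766, -1.6641,  0.0511]), 'gripper_width': np.float64(0.2628)} yaw -8.32 j6 0.924 0.03
```

View pics/s7.png

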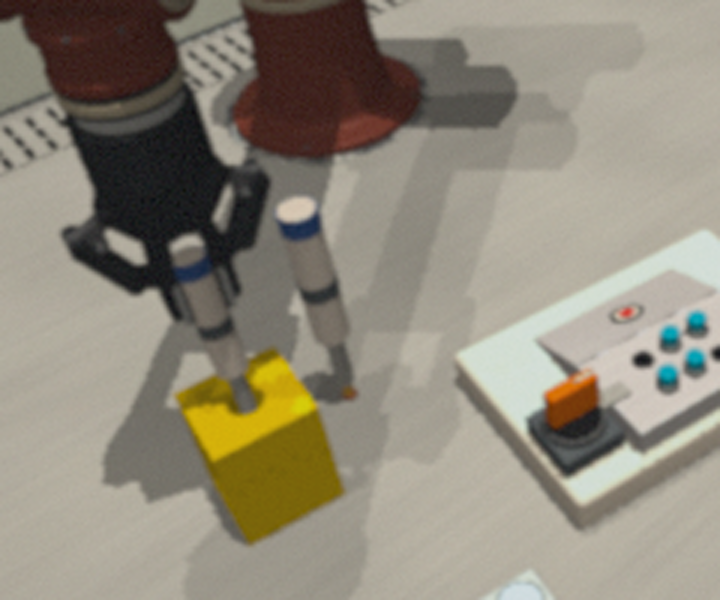

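>>> servo_tool(
  deltas=[
    [[0,-5,0.7,0,0],[0,-10,1.4,0,0],[0,-15,2.1,0,0],[0,-20,2.8,0,0],[0,-24,3.4,0,0]],
  ],
)

```text
time: 14.62
tool_pos: [0.4024, -0.3219, 0.2021]
tool_rot: [-0.0, 0.997, -0.073, 0.001]
contact_force: [7.3, -1.0, -2.9]
gripper_width: 0.265
```

```bash
python3 st.py; python3 - <<'E'
from h import *
im=grab_frame('scene');save(cv2.resize(im[120:320,100:340],None,fx=3,fy=3,interpolation=cv2.INTER_CUBIC),'s8')
E
```

```text
{'time': np.float64(14.625), 'tool_pos': array([ 0.4024, -0.3219,  0.2021]), 'contact_force': array([ 7.3488, -0.9847, -2.9018]), 'ft_torque': array([-0.2405, -1.6635,  0.0114]), 'gripper_width': np.float64(0.2648)} yaw -8.33 j6 0.896 0.03
```

View pics/s8.png

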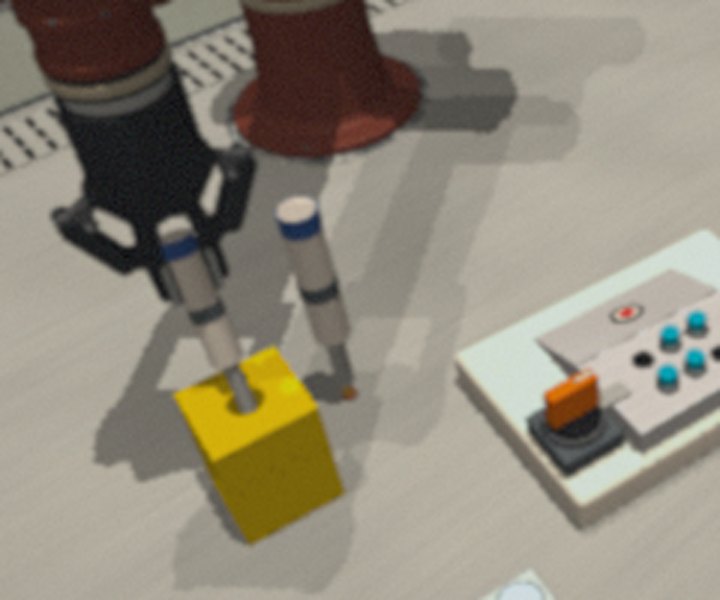

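>>> servo_tool(
  deltas=[
    [[0,0,0,20,0],[0,0,0,45,0],[0,0,0,80,0],[0,0,0,80,0],[0,0,0,80,0]],
  ],
)

```text
time: 15.3
tool_pos: [0.4013, -0.3217, 0.2816]
tool_rot: [-0.001, 0.997, -0.073, -0.001]
contact_force: [0.1, -0.2, -2.0]
gripper_width: 0.26
```

```bash
python3 st.py; python3 - <<'E'
from h import *
import pickle
im=grab_frame('scene');save(cv2.resize(im[90:270,130:290],None,fx=4,fy=4,interpolation=cv2.INTER_CUBIC)[:600],'s9');save(im,'s9f')
im=grab_frame('wrist');save(im,'w9')
E
python3 st.py
```

```text
{'time': np.float64(15.3), 'tool_pos': array([ 0.4013, -0.3217,  0.2816]), 'contact_force': array([ 0.0507, -0.2087, -1.9934]), 'ft_torque': array([-0.0439,  0.0138,  0.0122]), 'gripper_width': np.float64(0.2604)} yaw -8.33 j6 0.896 0.0
{'time': np.float64(15.4), 'tool_pos': array([ 0.4012, -0.3214,  0.2805]), 'contact_force': array([-0.6009, -0.6568, -1.3959]), 'ft_torque': array([-0.0293, -0.0699,  0.0666]), 'gripper_width': np.float64(0.2643)} yaw -8.33 j6 0.896 -0.0
```

View pics/s9.png

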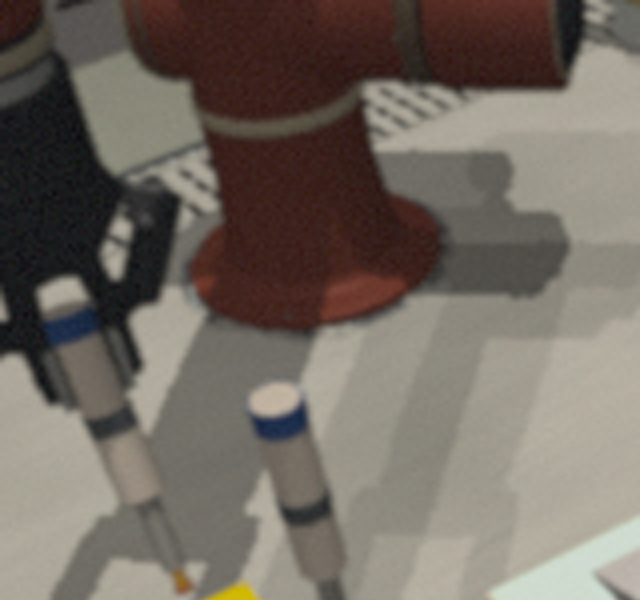

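View pics/w9.png

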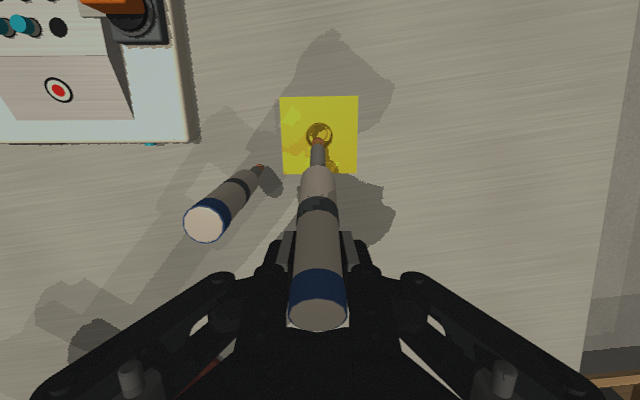

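```bash
cat > tilt.py <<'E'
from h import *
from scipy.optimize import least_squares
def fit(obs,tcp,yaw,s0=-.004,fixed=None):
    # params: theta(lean top to -hx), phi (lean to +hy), s offset of probe_center along axis from TCP, du offset hx
    hx=np.array([np.cos(yaw),np.sin(yaw),0]);hy=np.array([-np.sin(yaw),np.cos(yaw),0])
    def ax(p):
        a=-np.sin(p[0])*hx+np.sin(p[1])*hy;return a+np.array([0,0,np.sqrt(1-a@a)])
    f=lambda p:np.concatenate([np.concatenate([proj(c,tcp+ax(p)*(p[2]+d))-q for d,c,q in obs]),[(p[2]-s0)/.003]])
    r=least_squares(f,[.3,0,-.004]);return np.degrees(r.x[:2]),r.x[2],f(r.x).round(1)
E
python3 - <<'E'
from tilt import *
cs=calibration('scene');cw=calibration('wrist');s=state()
Q=lambda u,v:(u/4+130-.375,v/4+90-.375)
o=[(.035,cs,Q(62,293)),(-.07,cs,Q(141,498)),(-.129,cs,Q(184,592)),(.035,cw,(317.5,313)),(-.068,cw,(318.5,180))]
t=s['tool_pos']
print(fit(o[:3],t,np.radians(-8.3)));print(fit(o,t,np.radians(-8.3)));print(fit(o[3:],t,np.radians(-8.3)))
print(t)
E
python3 - <<'E'
from h import *
im=cv2.imread('pics/w9.png')[:,:,::-1];save(cv2.resize(im[120:340,260:380],None,fx=2.7,fy=2.7,interpolation=cv2.INTER_CUBIC),'w9c')
E
```

```text
(array([26.2530029 ,  1.90087532]), np.float64(0.00019538559034867575), array([ 0.1,  1.5,  0.2, -1.3, -0.2,  0.7,  1.4]))
(array([18.23167976,  0.51907077]), np.float64(-0.008330094230019264), array([ 1.8,  5.9,  1.5,  0.9,  0.7,  1.1, -1.2,  1.7, -0.2,  1.1, -1.4]))
(array([18.52670582,  0.32107664]), np.float64(-0.009095781537031335), array([-1. ,  0.2, -0.6,  0.1, -1.7]))
[ 0.40121088 -0.32142718  0.28048198]
```

View pics/w9c.png

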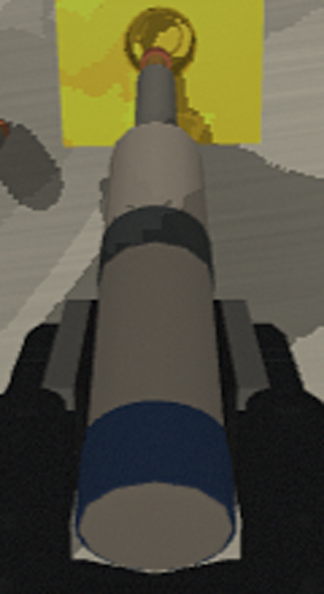

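```bash
python3 - <<'E'
from tilt import *
cs=calibration('scene');cw=calibration('wrist');s=state()
t=s['tool_pos'];y=np.radians(-8.3)
w=[(.035,cw,(317.8,314.2)),(-.129,cw,(317.5,138.3))]
for s0 in (-.002,-.004,-.006):print(fit(w,t,y,s0))
Q=lambda u,v:(u/4+130-.375,v/4+90-.375)
o=[(.035,cs,Q(64,292)),(-.129,cs,Q(184,590))]
print(fit(o,t,y),fit(w+o,t,y))
for th in (16,18,20,22,24):
    a=np.radians(th);hx=np.array([np.cos(y),np.sin(y),0]);ax=-np.sin(a)*hx+np.array([0,0,np.cos(a)])
    print(th,[ (np.array(proj(cs,t+ax*(d-.004)))-130*np.array([1,0])-np.array([0,90]))*4 for d in (.035,-.07,-.129)],[proj(cw,t+ax*(d-.004)).round(1) for d in (.035,-.129)])
E
```

```text
(array([20.48426568, -0.10325913]), np.float64(-0.009026112319683852), array([-0.8,  0.3, -0.3,  0.1, -2.3]))
(array([20.48444135, -0.10305481]), np.float64(-0.009066622815176409), array([-0.8,  0.2, -0.3,  0.1, -1.7]))
(array([20.48458789, -0.10285037]), np.float64(-0.00910719623539911), array([-0.8,  0.1, -0.3,  0. , -1. ]))
(array([24.56624136,  1.45529075]), np.float64(0.001131613323476566), array([-0.7,  1.3, -0.2,  0.2,  1.7])) (array([20.32617999,  0.03153773]), np.float64(-0.008305352557110181), array([-1. ,  1.9,  0. ,  0.8,  1. ,  6.1,  1.8,  2.1, -1.4]))
16 [array([ 64.056352  , 307.76503003]), array([142.18926419, 490.68028727]), array([181.97945184, 583.83222802])] [array([316.8, 323. ]), array([317.5, 151.8])]
18 [array([ 63.59552865, 307.300499  ]), array([143.42287142, 492.18786134]), array([184.30140877, 586.86625955])] [array([316.8, 324.5]), array([317.5, 147. ])]
20 [array([ 63.16622165, 306.90759073]), array([144.59812022, 493.5533435 ]), array([186.5349663 , 589.67457296])] [array([316.8, 326. ]), array([317.5, 142.2])]
22 [array([ 62.76887255, 306.58656206]), array([145.71329108, 494.77415693]), array([188.67675478, 592.25137173])] [array([316.9, 327.3]), array([317.4, 137.3])]
24 [array([ 62.4038768 , 306.33757126]), array([146.76669555, 495.84782536]), array([190.72338504, 594.59089155])] [array([316.9, 328.5]), array([317.4, 132.4])]
```

```bash
python3 - <<'E'
from tilt import *
import pickle
cw=calibration('wrist');t=state()['tool_pos']
print('w6 pred for axis at TCP:',[proj(cw,t+np.array([0,0,h])) for h in (.031,.035)])
cs=calibration('scene');print('scene cap pred in holder',proj(cs,[.4465,-.329,.175]),'obs',(76/3.2+150-.34,195/3.2+170-.34))
im=cv2.imread('pics/w6.png')[:,:,::-1];save(cv2.resize(im[190:340,260:380],None,fx=4,fy=4,interpolation=cv2.INTER_CUBIC),'w6c')
E
```

```text
w6 pred for axis at TCP: [array([316.77683936, 307.24077157]), array([316.73060663, 314.50325154])]
scene cap pred in holder [173.85191163 231.35647246] obs (173.41, 230.5975)
```

View pics/w6c.png

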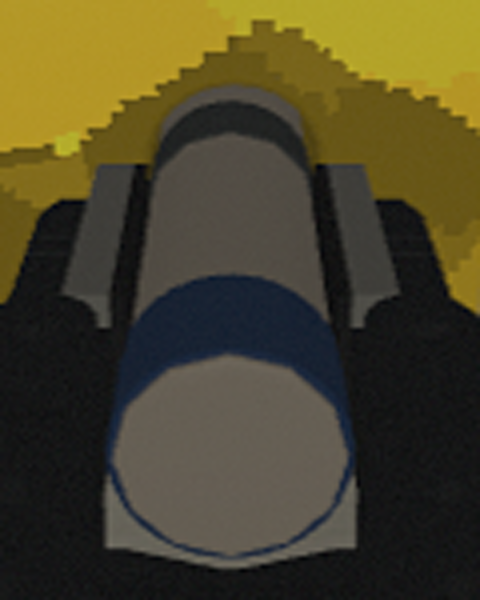

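>>> servo_tool(
  deltas=[
    [[0,25,0,45,0],[0,60,0,75,0],[0,80,40,75,0],[0,80,95,75,0],[0,80,150,75,0]],
  ],
)

```text
time: 16.02
tool_pos: [0.4815, -0.1704, 0.3554]
tool_rot: [-0.001, 0.997, -0.073, -0.002]
contact_force: [0.1, 0.2, -1.4]
gripper_width: 0.265
```

>>> servo_tool(
  deltas=[
    [[0,0,50,0,0],[0,0,100,-20,0],[0,0,140,-50,0],[0,0,150,-90,0],[0,0,150,-120,0]],
  ],
)

```text
time: 16.65
tool_pos: [0.4805, -0.0207, 0.2338]
tool_rot: [-0.0, 0.997, -0.071, -0.002]
contact_force: [0.7, 0.0, -1.1]
gripper_width: 0.264
```

>>> servo_tool(
  deltas=[
    [[0,0,0,-10,0],[0,0,0,-25,0],[0,0,0,-25,0]],
  ],
)

```text
time: 17.02
tool_pos: [0.4816, -0.0222, 0.2115]
tool_rot: [-0.0, 0.997, -0.073, -0.001]
contact_force: [0.4, 0.2, -2.0]
gripper_width: 0.266
```

```bash
python3 st.py; python3 - <<'E'
from h import *
import pickle
c=calibration('wrist');im=grab_frame('wrist');save(im,'w10');pickle.dump((c,im),open('w10.pkl','wb'))
save(cv2.resize(im[60:340,220:420],None,fx=2.1,fy=2.1,interpolation=cv2.INTER_CUBIC),'w10c')
im=grab_frame('scene');save(cv2.resize(im[110:290,200:400],None,fx=3.3,fy=3.3,interpolation=cv2.INTER_CUBIC),'s10')
E
python3 st.py
```

```text
{'time': np.float64(17.025), 'tool_pos': array([ 0.4816, -0.0222,  0.2115]), 'contact_force': array([ 0.4148,  0.2103, -1.9548]), 'ft_torque': array([ 0.0216, -0.0101, -0.0173]), 'gripper_width': np.float64(0.2658)} yaw -8.35 j6 1.516 -0.0
{'time': np.float64(17.125), 'tool_pos': array([ 0.4825, -0.0223,  0.2132]), 'contact_force': array([ 0.3936, -0.1373, -0.8067]), 'ft_torque': array([ 0.0308, -0.055 ,  0.038 ]), 'gripper_width': np.float64(0.2648)} yaw -8.34 j6 1.516 -0.0
```

View pics/w10c.png

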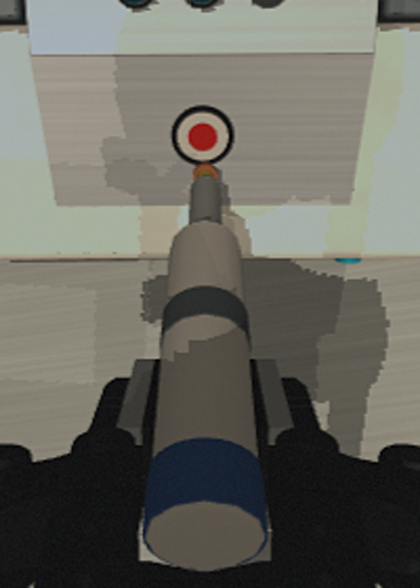

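View pics/s10.png

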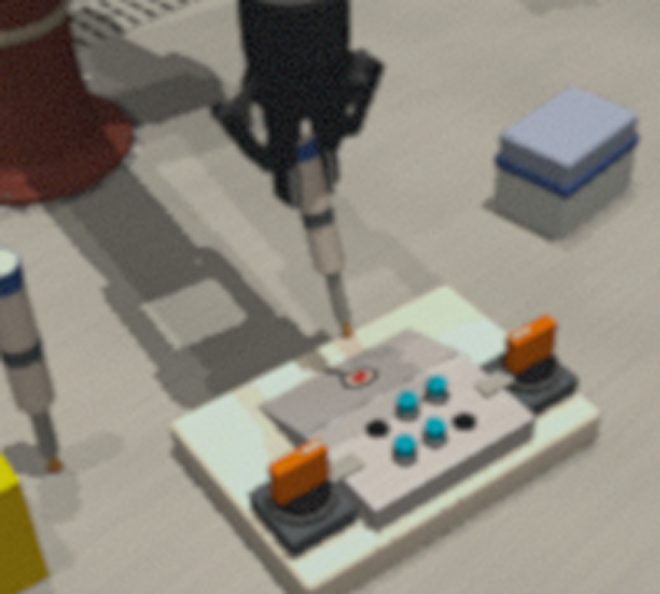

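```bash
python3 - <<'E'
from tilt import *
cw=calibration('wrist');cs=calibration('scene');t=state()['tool_pos']
S=lambda u,v:(u/3.3+200-.35,v/3.3+110-.35);W=lambda u,v:(u/2.1+220-.25,v/2.1+60-.25)
def tri(w,s):
    f=lambda P:np.concatenate([(proj(cw,P)-w),(proj(cs,P)-s)]);r=least_squares(f,[.53,-.03,.07]);return r.x,f(r.x).round(1)
print('dot',tri(W(203,137),S(360,377)),'z atz wrist',atz(cw,*W(203,137),.049),atz(cs,*S(360,377),.049))
print('foot',tri(W(205,167),S(347,334)))
y=np.radians(-8.3);w=[(.035,cw,W(205,535)),(-.129,cw,W(205,168))]
print(t,fit(w,t,y))
# rel: with u offset 1.5mm
hx=np.array([np.cos(y),np.sin(y),0])
for u in (0,.0015,.003):
    th,s,f=fit(w,t+u*hx,y,-.005);a=np.radians(th[0]);ax=-np.sin(a)*hx+np.array([0,0,np.cos(a)])
    foot=t+u*hx+ax*(s-.129);n=-np.sin(np.radians(20))*hx+np.array([0,0,np.cos(np.radians(20))])
    d=foot-np.array([.5394,-.0295,.049]);print(u,th,s,f,'foot',foot.round(4),'normal dist',d@n,'along hx-slope',d@np.cross([-np.sin(y),np.cos(y),0],n))
E
```

```text
dot (array([ 0.54067996, -0.03020781,  0.05249854]), array([ 0.1,  0.1,  0.3, -0. ])) z atz wrist [ 0.54057753 -0.03008315  0.049     ] [ 0.53744068 -0.02841881  0.049     ]
foot (array([ 0.53059904, -0.02985988,  0.091833  ]), array([0.3, 0.2, 1.2, 0. ]))
[ 0.48250305 -0.02234466  0.21319628] (array([20.21498848,  0.02777705]), np.float64(-0.008775647353003544), array([-0.4,  0.2, -0.2,  0.1, -1.6]))
0 [20.21523965  0.02783107] -0.008796002902178102 [-0.4  0.2 -0.2  0.  -1.3] foot [ 0.5296 -0.0292  0.0839] normal dist 0.036108356104242886 along hx-slope 0.0027998221088597476
0.0015 [19.81177132  0.02278551] -0.00739557187759972 [-0.4  0.1 -0.2  0.  -0.8] foot [ 0.5297 -0.0292  0.0849] normal dist 0.0369955206335588 along hx-slope 0.003243624876976837
0.003 [1.94052666e+01 1.74053932e-02] -0.005980110322354045 [-0.4  0.  -0.2  0.  -0.3] foot [ 0.5298 -0.0293  0.0859] normal dist 0.037904487630551806 along hx-slope 0.003700175258727906
```

>>> servo_tool(
  deltas=[
    [[0,2,0,-10,0],[0,5,0,-20,0],[0,7,0,-29,0],[0,7,0,-29,0],[0,7,0,-29,0]],
  ],
)

```text
time: 17.75
tool_pos: [0.4891, -0.022, 0.1833]
tool_rot: [-0.0, 0.997, -0.073, -0.0]
contact_force: [-0.7, 0.7, -0.4]
gripper_width: 0.265
```

```bash
cat > look.py <<'E'
from h import *
import sys
n=sys.argv[1];s=state();F=[]
im=grab_frame('wrist');a=cv2.resize(im[70:160,260:380],None,fx=5,fy=5,interpolation=cv2.INTER_CUBIC)
im=grab_frame('scene');b=cv2.resize(im[170:245,260:340],None,fx=6,fy=6,interpolation=cv2.INTER_CUBIC)
save(a,n+'w');save(b,n+'s')
import subprocess
E
python3 look.py 11; python3 st.py
```

```text
{'time': np.float64(17.85), 'tool_pos': array([ 0.4892, -0.0221,  0.1837]), 'contact_force': array([ 0.2287,  0.502 , -0.7651]), 'ft_torque': array([ 0.0248,  0.048 , -0.0085]), 'gripper_width': np.float64(0.2644)} yaw -8.32 j6 1.519 -0.0
```

View pics/11w.png

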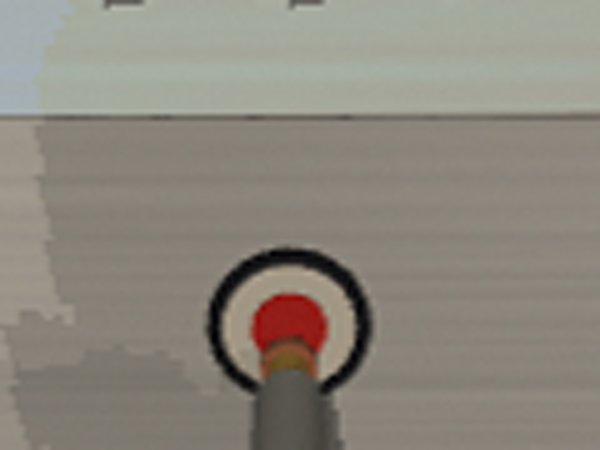

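View pics/11s.png

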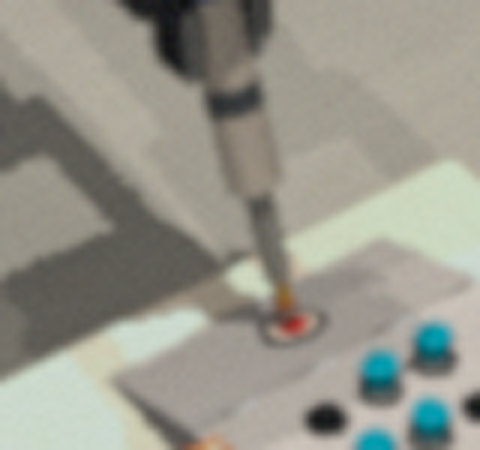

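```bash
python3 - <<'E'
from h import *
cw=calibration('wrist');y=np.radians(-8.3);hx=np.array([np.cos(y),np.sin(y),0]);n=-np.sin(np.radians(20))*hx+np.array([0,0,np.cos(np.radians(20))])
q=(290/5+260-.4,329/5+70-.4);P=atz(cw,*q,.049);print(P,q)
for d in (.006,.008,.010):
    up=np.cross([-np.sin(y),np.cos(y),0],n)
    print(d,proj(cw,P+n*d), proj(cw,P+n*d+up*.002),'foot edge',(289/5+260-.4,338/5+70-.4))
E
```

```text
[ 0.53957562 -0.02981076  0.049     ] (317.6, 135.4)
0.006 [317.60531086 138.32781355] [317.60393851 136.24421934] foot edge (317.40000000000003, 137.2)
0.008 [317.60712718 139.32913223] [317.60575473 137.23681306] foot edge (317.40000000000003, 137.2)
0.01 [317.60896728 140.34355656] [317.60759485 138.24246207] foot edge (317.40000000000003, 137.2)
```

```bash
python3 - <<'E'
from tilt import *
cw=calibration('wrist');t=state()['tool_pos'];y=np.radians(-8.3);hx=np.array([np.cos(y),np.sin(y),0])
W=lambda u,v:(u/2.1+220-.25,v/2.1+60-.25)
for u in (0,.0015,.003):
  tt=t+u*hx
  # use far (+hx) rim of the foot explicitly
  def ax(th): return -np.sin(th)*hx+np.array([0,0,np.cos(th)])
  def up(th): return np.cos(th)*hx+np.array([0,0,np.sin(th)])
  f=lambda p:[proj(cw,tt+ax(p[0])*(p[1]-.129)+up(p[0])*.005)[1]-137.3, proj(cw,tt+ax(p[0])*(p[1]+.035))[1]-W(205,535)[1]]
  r=least_squares(f,[.3,-.005]);th,s=r.x
  foot=tt+ax(th)*(s-.129);n=ax(np.radians(20));d=foot-np.array([.5396,-.0298,.049])
  print(u,np.degrees(th),s,foot,'n',d@n,'up',d@up(np.radians(20)),'rimpx -hx',proj(cw,foot-up(th)*.005),proj(cw,foot))
  # stem end: radius 6 at -115
  print('  stem end +hx rim px',proj(cw,tt+ax(th)*(s-.115)+up(th)*.006), 'handle end rim',proj(cw,tt+ax(th)*(s-.07)+up(th)*.012))
E
```

```text
0 19.141088019392196 -0.008598814486858848 [ 0.53388347 -0.02858902  0.05372613] n 0.006435583785325748 up -0.0038633544853337006 rimpx -hx [317.1832029  147.56306098] [317.17479723 142.49172382]
  stem end +hx rim px [317.15635723 143.26217897] handle end rim [317.11011616 163.86691422]
0.0015 18.723621759536762 -0.007144624728293413 [ 0.53396745 -0.02860127  0.05477807] n 0.007395063146982897 up -0.0034238140561411302 rimpx -hx [317.18201308 147.64036685] [317.17357659 142.53046707]
  stem end +hx rim px [317.15481481 143.17209933] handle end rim [317.10726206 163.42562327]
0.003 18.301532977133867 -0.0056746533324381915 [ 0.53405389 -0.02861388  0.05585524] n 0.008377392666776973 up -0.002973321220909404 rimpx -hx [317.18078345 147.71919819] [317.17231551 142.5699693 ]
  stem end +hx rim px [317.15322344 143.08018739] handle end rim [317.10431845 162.97378072]
```

>>> servo_tool(
  deltas=[
    [[0,2,-0.3,0,0],[0,4,-0.6,-1.5,0],[0,5,-0.7,-3.5,0],[0,5,-0.7,-3.5,0],[0,5,-0.7,-3.5,0]],
  ],
)

```text
time: 18.48
tool_pos: [0.494, -0.0227, 0.1797]
tool_rot: [-0.0, 0.997, -0.073, -0.0]
contact_force: [-0.8, 0.4, -0.7]
gripper_width: 0.267
```

```bash
python3 look.py 12; python3 st.py
```

```text
{'time': np.float64(18.575), 'tool_pos': array([ 0.494 , -0.0227,  0.1798]), 'contact_force': array([ 0.0721,  0.0135, -1.996 ]), 'ft_torque': array([0.0133, 0.065 , 0.0132]), 'gripper_width': np.float64(0.2675)} yaw -8.32 j6 1.519 0.0
```

View pics/12w.png

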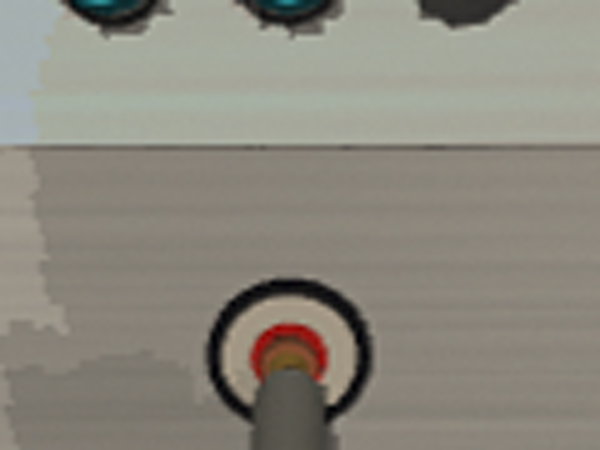

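View pics/12s.png

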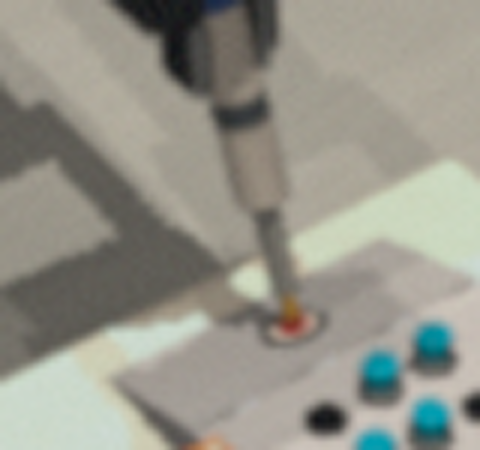

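>>> servo_tool(
  deltas=[
    [[0,0.4,0,-1,0],[0,0.7,-0.1,-2,0],[0,1.1,-0.1,-3,0],[0,1.1,-0.1,-3,0],[0,1.1,-0.1,-3,0]],
  ],
)

```text
time: 19.2
tool_pos: [0.4951, -0.0228, 0.1768]
tool_rot: [-0.0, 0.997, -0.073, -0.0]
contact_force: [0.2, 0.0, -1.9]
gripper_width: 0.264
```

```bash
python3 look.py 13; python3 st.py
```

```text
{'time': np.float64(19.3), 'tool_pos': array([ 0.4951, -0.0228,  0.1768]), 'contact_force': array([ 0.6161, -0.1541, -1.4813]), 'ft_torque': array([ 0.0365,  0.0165, -0.0327]), 'gripper_width': np.float64(0.2634)} yaw -8.32 j6 1.52 -0.0
```

View pics/13w.png

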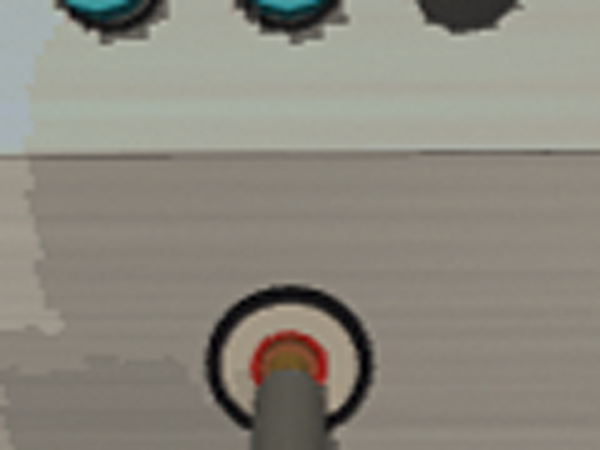

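>>> servo_tool(
  deltas=[
    [[0,0.2,0,-1,0],[0,0.4,0,-2,0],[0,0.4,0,-2,0],[0,0.4,0,-2,0]],
  ],
)

```text
time: 19.8
tool_pos: [0.4956, -0.0228, 0.175]
tool_rot: [0.0, 0.997, -0.073, 0.0]
contact_force: [0.6, -0.5, -0.8]
gripper_width: 0.262
```

```bash
python3 look.py 14; python3 st.py
```

```text
{'time': np.float64(19.9), 'tool_pos': array([ 0.4956, -0.0229,  0.175 ]), 'contact_force': array([-0.1821,  0.3519,  0.2867]), 'ft_torque': array([-0.0485,  0.0228, -0.0202]), 'gripper_width': np.float64(0.2625)} yaw -8.32 j6 1.52 -0.003
```

View pics/14w.png

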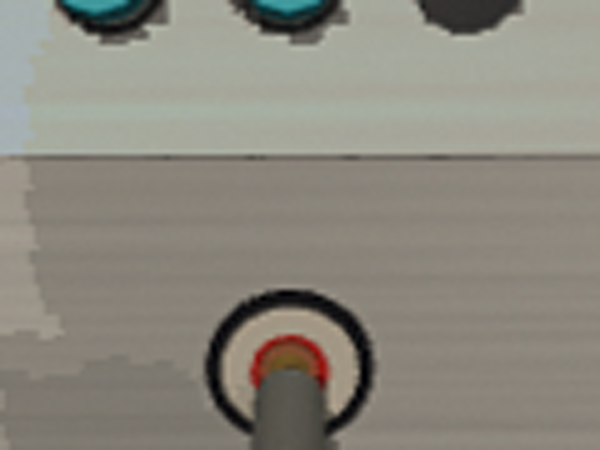

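>>> servo_tool(
  deltas=[
    [[0,0.3,0,-1,0],[0,0.6,-0.1,-2,0],[0,0.6,-0.1,-2,0],[0,0.6,-0.1,-2,0]],
  ],
)

```text
time: 20.4
tool_pos: [0.4962, -0.023, 0.1729]
tool_rot: [0.0, 0.997, -0.073, 0.0]
contact_force: [0.6, -0.4, 0.3]
gripper_width: 0.268
```

```bash
python3 st.py;python3 look.py 15; python3 st.py; python3 -c "
from h import *
z=[]
for i in range(8): grab_frame('top'); z.append(state()['contact_force'])
print(np.mean(z,0),np.std(z,0))"
```

```text
{'time': np.float64(20.4), 'tool_pos': array([ 0.4962, -0.023 ,  0.1729]), 'contact_force': array([ 0.5852, -0.3643,  0.2656]), 'ft_torque': array([-0.0111,  0.0782,  0.0081]), 'gripper_width': np.float64(0.268)} yaw -8.32 j6 1.52 -0.004
{'time': np.float64(20.5), 'tool_pos': array([ 0.4962, -0.023 ,  0.1729]), 'contact_force': array([-0.6027, -0.1905,  1.2976]), 'ft_torque': array([-0.0274,  0.0721, -0.0137]), 'gripper_width': np.float64(0.2645)} yaw -8.32 j6 1.52 -0.004
[-0.32372531  0.07959676  1.2915062 ] [0.29779682 0.46340628 0.75764863]
```

View pics/15w.png

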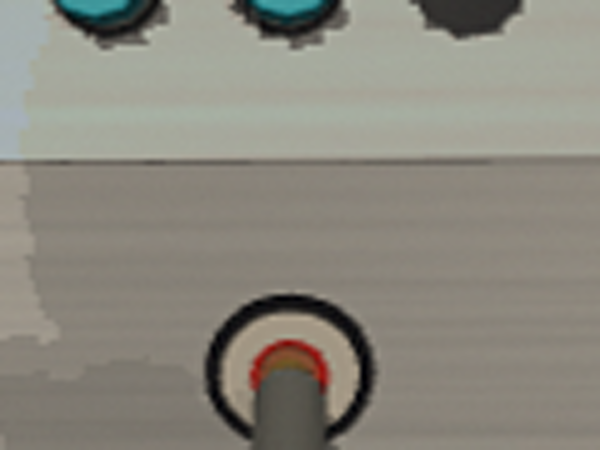

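View pics/15s.png

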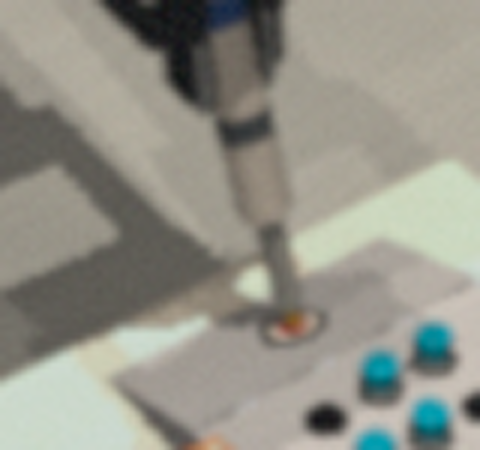

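```bash
python3 - <<'E'
from h import *
im=grab_frame('top');save(cv2.resize(im[60:290,90:540],None,fx=1.7,fy=1.7,interpolation=cv2.INTER_CUBIC),'t16')
E
python3 st.py
```

```text
{'time': np.float64(20.95), 'tool_pos': array([ 0.4962, -0.0229,  0.1729]), 'contact_force': array([-0.4441, -0.0275,  0.9785]), 'ft_torque': array([-0.033 , -0.0234, -0.0512]), 'gripper_width': np.float64(0.2677)} yaw -8.32 j6 1.52 -0.004
```

View pics/t16.png

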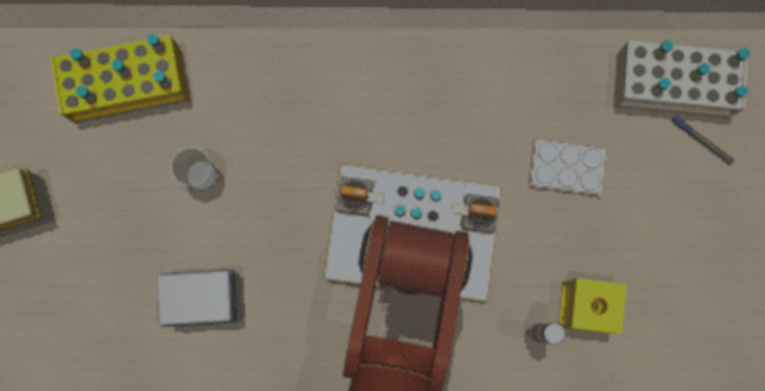

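```bash
python3 -c "
from h import *
print(job_done())"; python3 st.py
```

```text
the job is handed in; nothing more can be done
None
the job is handed in; nothing more can be done
```

I tightened both clamp knobs, then took the smaller thermometer from the yellow holder. I handed in at about 21 s, still holding its tip on the red dot. I ignored the larger lookalike standing beside the holder.

- **Knobs:** I turned each clockwise until the wrist torque rose from about 0.05 to 0.8–0.9 N m, which I took as the stop. In the wrist camera both bars then lay within about 1–2° of square to the block, and both tongues were over it. I backed off the left knob by about 2° while releasing it. The pictures showed no slack afterwards, but I did not re-tighten it.
- **Tilt:** The moves cannot tilt the tool, so I pivoted the probe in the jaws by pushing its stem against the holder's rim. My estimates of the tilt ran from about 18° to 20.5°, most likely 19–19.5°, against the 20° wanted. A fit from the scene camera alone gave 25–26°. I discounted it because that camera is coarse there and the top of the probe was partly hidden.
- **Contact:** In the wrist picture the copper tip is centred on the red dot to about 1 mm. Force readings were noisy (about 0.8 N). Their average rose by about 2.5 N, which implies the spring is pushed in about 3 mm of its 8 mm. The arm position was steady to about 0.1 mm.
- **Surroundings:** The last top picture shows the tip box, well plate, beaker and lookalike standing where they started.

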